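Slide carrier under the reader's bridge

TASK

Push the flat aluminium slide carrier along the bench with the fingertips, leading end first, in under the low bridge of the slide reader until its leading edge is fully home and square against the stop at the back. Only push it: keep it flat on the bench and do not lift or tip it. Do not touch the reader with the robot, leave everything else where it stands, and finish with the robot clear of the carrier.

Things in the scene. Friction and masses are not known exactly. Their poses are not given: they have to be found in the camera images.
- reader: Slide reader, fixed: a white housing standing as a low bridge on two side cheeks; camera head on top, 148 mm high. Origin on the bench, midway between the cheeks, under the middle of the beam. +x: the way a carrier goes in; z up. Beam from x = -30 to +30 mm, underside 22 mm, top 60 mm above the bench. Opening 108 mm wide (y -54 to +54). No floor plate: the carrier runs on the bench.
- reader_stop (a point): Middle of the face of the reader's steel stop, at bench height (reader frame 50, 0, 0 mm); axes as the reader's. The stop is 24 mm high and closes the back of the opening. The reader's cheeks are 30 mm thick, 60 mm high and run from x = -30 to +64 mm in the reader's frame.
- carrier: Loose flat aluminium slide carrier, a plate 160 mm long (x) x 84 wide (y) x 16 thick, 0.17 to 0.35 kg, flat on the bench before the opening, askew and off its centre line to the robot's side (reader's +y). Glass slides are fixed on its leading part; the ribbed thumb end (-x) trails. Origin: centre of its underside; +x to the leading edge. Friction varies; it stays where left.
- carrier_front (a point): Middle of the carrier's leading edge, at its underside (carrier frame 80, 0, 0 mm); axes as the carrier's. When home, the last 80 mm of the carrier still stand out in front of the beam.
- stain_jar: Bystander, loose: small rectangular glass staining jar with a white lid, 44 x 64 x 85 mm high, beside the carrier's path on the side away from the robot. Origin: centre of its underside.
- reagent: Bystander, loose: amber glass reagent bottle, 56 mm wide, 130 mm high, beside the reader. Origin: centre of its underside.
- slide_box: Bystander, loose: grey plastic slide box, 80 x 100 x 34 mm high, behind the reader's stop. Origin: centre of its underside.
- dish: Bystander, loose: closed round glass culture dish, 90 mm wide, 16 mm high, beside the reader on the robot's side. Origin: centre of its underside.
- forceps: Bystander, loose: steel forceps lying flat, 125 mm long, 9 mm wide. Origin: centre of its underside.
- beaker: Bystander, loose: empty glass beaker, 68 mm wide, 85 mm high. Origin: centre of its underside.
Mind the look-alikes: they are no part of the job. What is meant by the carrier is not green, and is the larger of those in its own colour.

How it is judged:
By the outcome, as a careful person would: the job done as asked, in the order asked, and still so for the second after the job is handed in, with the robot touching nothing.
It also fails if it takes over 58 s, if anything falls off the work surface, if the arm or the gripper's body presses on something with over 40 N, if the wrist force passes 120 N, or if a joint passes its speed limit or range.

ROBOT

A 6-joint arm with a two-finger parallel gripper is mounted at the origin on the work surface. World frame = base frame: x ahead of the robot, y to its left, z up, the work surface at z = 0. Lengths are in m, angles in degrees, forces in N, time in s.
With the tool pointing down it reaches from about 0.3 to 0.75 m from the base axis. Payload 8.5 kg.
Tool frame: the origin (TCP) lies midway between the tips of the shut fingers; the grasp point (between the pads) lies env.tcp_to_grasp behind it (env.tcp_to_grasp is the distance from the TCP to the grasp point, in m); z points along the fingers, y is the line along which they close (so a half turn about z gives the same grasp; the last joint's range is limited). The gripper opens to 85 mm and grips with 20 to 120 N. Pads are 22 mm wide; open, the fingers measure 114 mm over their backs; the gripper's body (76 mm by 85 mm) begins 54 mm behind the grasp point. The pads swing forward as they close: fully open they stand 13 mm farther back than shut.
Start: joints at [-84.242, 21.807, 74.336, -0, 83.858, -12.336], TCP at [0.171, -0.523, 0.231] pointing down, gripper open.
Joint ranges: [-178.18, 178.18], [-50.72, 133.34], [12.68, 142.11], [-81.47, 261.47], [9.98, 163.14], [-165.26, 165.26]. Speed limits (degrees/s): [136.94, 136.94, 180, 180, 180, 180].

INTERFACE

Orientations are given as a 3x3 rotation matrix whose columns are the frame's x, y, z axes.
In Python, from rig import observe, optics, job, env gives the robot as it stands. The module is installed in compiled form; this text tells all that it offers.
- The arm moves only by the shell command python3 -m jog 'ROWS' [FORCE]. ROWS is JSON, a list of rows, each a list of 7 numbers: the turn, a rotation vector about the tool's x, y, z in rad, then the shift along the tool's x, y, z in m, then the opening in per cent of the stroke, from 0 (shut) to 100 (fully open). A call has 1 to 10 rows; each row shifts and turns the commanded pose from where the row before left it, along the tool's axes as they then stand; what a row does not reach is not made up. A row lasts 1/8 s, in which the tool goes at most 62.5 mm and 10.7 degrees, less where a joint would pass 70% of its speed; a pose out of reach is approached as far as the arm can. A call is refused whole if a number of a shift passes 0.0625 or a number of a turn 0.188, either way. A call with a gripper value outside its range is refused whole. The fingers move at their own pace and stop on an object; FORCE is the grip in N (left out, the last holds). Time passes only in rows, so rows that do not move let the fingers close. It gives the time, the measured TCP pose, the force, the opening and the grip force at its end, in the units of the state.
- observe(): the state, without advancing time (a new reading comes with each control period).
- optics.get_image(name): name is "scene" or "top" or "wrist"; returns a dict with "pixels" (400x640x3 uint8, red, green, blue), "mtx" (3x3 intrinsics, pixels), "rvec" (rotation vector, rad) and "tvec" (3), from world to camera coordinates, as OpenCV has them. Camera axes: x right, y down, z forward; pixel columns grow to the right and rows downward; lengths in m; the calibration is good to about 2 mm. The wrist camera is an equidistant fisheye: a pixel r from the principal point sees the ray r / f radians off the axis. A picture is of the moment at which its call begins. There is no depth.
- job.close_job(): hands the job in; it is judged then, once.
The state is a dict: "time_s": time; "q": joint angles; "qvel": joint speeds; "joint_efforts": joint torques, N m; "position": TCP position; "tool_rot": TCP orientation; "ft_force": force on the tool from outside, world axes, zero at the start; "wrist_torque": the same for the moment, N m; "grip_width": finger opening in m; "gripper_force": force on a finger pad.
Only numpy, scipy, OpenCV 4.12 (cv2) and the standard library are available. Lean on these libraries where they do the work, as an engineer would, in place of code of your own. Each camera call takes 0.05 s, during which the arm holds its last target. There are 200 camera calls.

## Working session

There is one attempt and no reset: what is moved stays moved. The work goes in short steps, Python scripts to look and compute and a shell command to move; the robot and the scene stay as the last step left them, time stands still between calls to the robot, and variables do not carry over. Pictures are saved under pics/ and viewed, at most 10 in all, crops included, and the job is handed in when it is done.

```bash
mkdir -p pics; cat > h.py <<'E'
import numpy as np, cv2
from rig import observe, optics, job, env
def ray(im,u,v):
    R=cv2.Rodrigues(np.array(im["rvec"],float))[0];t=np.array(im["tvec"],float).ravel();K=np.array(im["mtx"])
    d=np.linalg.inv(K)@[u,v,1]
    return -R.T@t, R.T@d
def onplane(im,u,v,z):
    o,d=ray(im,u,v); return o+d*(z-o[2])/d[2]
def px(im,p):
    R=cv2.Rodrigues(np.array(im["rvec"],float))[0];t=np.array(im["tvec"],float).ravel();K=np.array(im["mtx"])
    c=K@(R@np.array(p)+t); return c[:2]/c[2]
def save(im,n,crop=None,s=1):
    p=im["pixels"][:,:,::-1]
    if crop: a,b,c,d=crop; p=p[b:d,a:c]
    cv2.imwrite("pics/"+n,cv2.resize(p,None,fx=s,fy=s,interpolation=cv2.INTER_CUBIC))
E
python3 - <<'E'
from h import *
import pickle
for n in("top","scene"):
    im=optics.get_image(n);save(im,n+"0.png");pickle.dump(im,open(n+".pkl","wb"))
    print(n,ray(im,320,200))
s=observe();print(s["time_s"],s["position"],s["tool_rot"],env.tcp_to_grasp)
E
```

```text
top (array([ 0.45251875, -0.04733624,  0.95684515]), array([ 0.18922035, -0.02516682, -0.98163779]))
scene (array([ 0.97435823, -0.70031386,  0.63606479]), array([-0.3833821 ,  0.67874973, -0.6264333 ]))
0.1 [ 0.17080492 -0.52254488  0.23078427] [[ 9.50552719e-01  3.10563222e-01 -1.18545689e-04]
 [ 3.10563115e-01 -9.50551904e-01  1.27634865e-03]
 [ 2.83703119e-04 -1.25005260e-03 -9.99999178e-01]] 0.0187
```

View pics/top0.png

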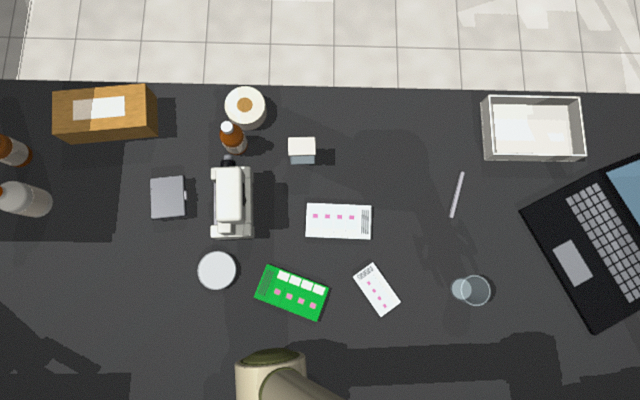

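View pics/scene0.png

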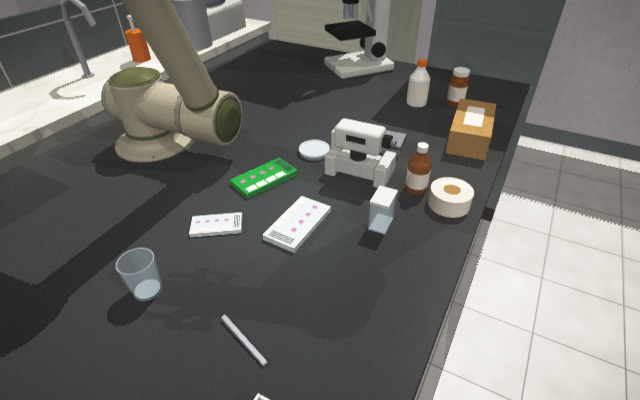

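The top view shows three carrier-like plates. They are white (339,221), small white (377,289) and green (291,292). The larger white one fits: not green, the larger of its colour, and before the reader at (232,202). I'll confirm it in a crop and measure.

```bash
python3 - <<'E'
from h import *
import pickle
im=pickle.load(open("top.pkl","rb"));save(im,"crop1.png",(190,130,390,270),4)
p=im["pixels"].astype(int)
m=((p.min(2)>110)).astype(np.uint8)
m2=np.zeros_like(m);m2[190:250,295:385]=m[190:250,295:385]
m2=cv2.morphologyEx(m2,cv2.MORPH_CLOSE,np.ones((7,7)))
c=max(cv2.findContours(m2,0,1)[0],key=cv2.contourArea)
q=np.array([onplane(im,u,v,.016)[:2] for u,v in c[:,0]+0.0],np.float32)
r=cv2.minAreaRect(q);print(r);print(cv2.boxPoints(r))
print(im["mtx"],ray(im,0,0)[0])
print(px(im,[0.5,0,0]),px(im,[0.5,.1,0]),px(im,[0.6,0,0]))
E
```

```text
((0.5830272436141968, -0.11690255254507065), (0.16187968850135803, 0.08641897886991501), 88.32103729248047)
[[ 0.5374648  -0.19654164]
 [ 0.6238467  -0.19907364]
 [ 0.6285897  -0.03726347]
 [ 0.5422078  -0.03473146]]
[[386.0262639    0.         321.80636596]
 [  0.         386.0262639  202.06327949]
 [  0.           0.           1.        ]] [ 0.45251875 -0.04733624  0.95684515]
[290.24077476 254.3932265 ] [249.28760685 254.0026166 ] [291.15706063 214.11007255]
```

View pics/crop1.png

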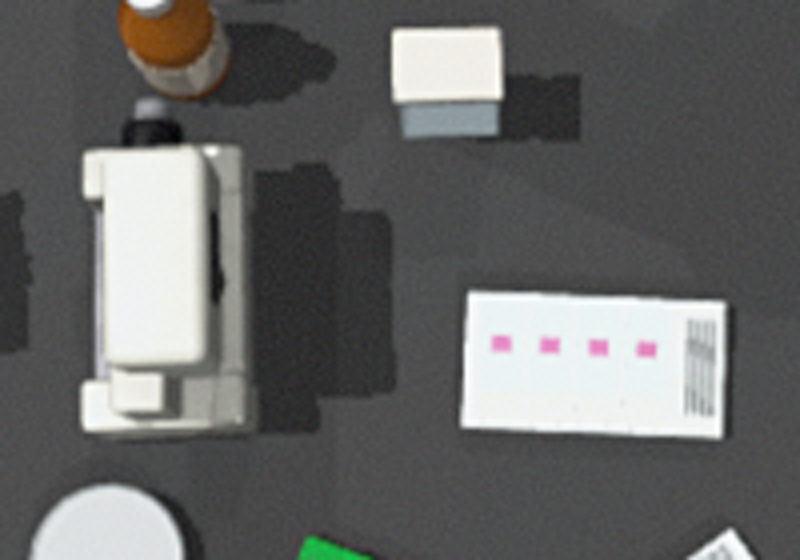

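The crop confirms the target: the larger white carrier with pink slides, crop (595,365), ribbed end at the right and leading edge towards the reader. Next I measure the reader from its cheek tops at z = 60 mm.

```bash
python3 - <<'E'
from h import *
import pickle
im=pickle.load(open("top.pkl","rb"));sc=pickle.load(open("scene.pkl","rb"))
f=lambda a,b,z:onplane(im,190+(a+.5)/4-.5,130+(b+.5)/4-.5,z).round(4)
for n,a in dict(backfar=(84,149),backnear=(81,431),backnear_i=(83,380),backfar_i=(85,199),frontfar=(243,147),frontnear_top=(246,424)).items(): print(n,f(*a,.06))
print("frontnear bot",f(256,430,0))
print("jar lid corners",[f(*a,.085) for a in((392,28),(502,28),(502,101),(392,101))])
save(sc,"crop2.png",(300,110,440,215),5)
E
```

```text
backfar [0.7021 0.1911 0.06  ]
backnear [0.5342 0.1827 0.06  ]
backnear_i [0.5637 0.1833 0.06  ]
backfar_i [0.6715 0.1887 0.06  ]
frontfar [0.705 0.097 0.06 ]
frontnear_top [0.5392 0.0883 0.06  ]
frontnear bot [0.5414 0.0911 0.    ]
jar lid corners [array([0.7723, 0.0083, 0.085 ]), array([ 0.7735, -0.0568,  0.085 ]), array([ 0.7285, -0.0573,  0.085 ]), array([0.7273, 0.0072, 0.085 ])]
```

View pics/crop2.png

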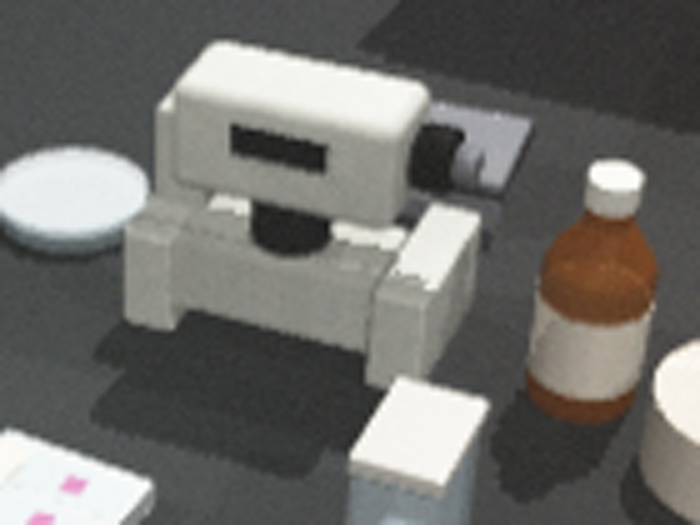

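Reader: outer width 168 mm and length 94 mm both match. Its origin is about (0.621, 0.123) with heading about 92.6°. The carrier centre is at (0.583, -0.117), heading 88.3°, so it needs about +49 mm sideways and +4.3°. I'll push the side first with two spread fingers, then push the trailing end.

```bash
python3 -m jog '[[0,0,0.135,0,0,0,60],[0,0,0.135,0,0,0,60],[0,0,0,0.043,-0.049,0,60],[0,0,0,0.043,-0.049,0,60],[0,0,0,0.043,-0.049,0,60],[0,0,0,0.043,-0.049,0,60],[0,0,0,0.043,-0.049,0,60],[0,0,0,0.043,-0.049,0,60],[0,0,0,0.043,-0.049,0,60],[0,0,0,0.043,-0.049,0,60]]'; python3 -m jog '[[0,0,0,0,0,0.03,60],[0,0,0,0,0,0.03,60],[0,0,0,0,0,0,60],[0,0,0,0,0,0,60]]'
```

```text
time_s: 1.35
position: [0.484, -0.1304, 0.2312]
tool_rot: [[0.999, 0.046, -0.0], [0.046, -0.999, 0.0], [-0.0, -0.0, -1.0]]
ft_force: [0.4, -1.0, -0.7]
grip_width: 0.0511
gripper_force: 0.0
time_s: 1.85
position: [0.4834, -0.1327, 0.1723]
tool_rot: [[0.999, 0.045, 0.001], [0.045, -0.999, -0.001], [0.001, 0.001, -1.0]]
ft_force: [-0.4, 0.0, 1.0]
grip_width: 0.0516
gripper_force: 0.0
```

```bash
python3 -m jog '[[0,0,0,0.017,-0.014,0.02,60],[0,0,0,0,0,0.04,60],[0,0,0,0,0,0.04,60],[0,0,0,0,0,0.03,60],[0,0,0,0,0,0.02,60],[0,0,0,0,0,0.01,60],[0,0,0,0,0,0.008,60],[0,0,0,0,0,0,60],[0,0,0,0,0,0,60]]'; python3 - <<'E'
from h import *
im=optics.get_image("scene");save(im,"s1.png",(220,130,380,270),4)
E
```

```text
time_s: 2.98
position: [0.4997, -0.1177, 0.0039]
tool_rot: [[0.999, 0.046, 0.001], [0.046, -0.999, -0.0], [0.001, 0.001, -1.0]]
ft_force: [-0.4, 0.7, 0.3]
grip_width: 0.0512
gripper_force: 0.0
```

View pics/s1.png

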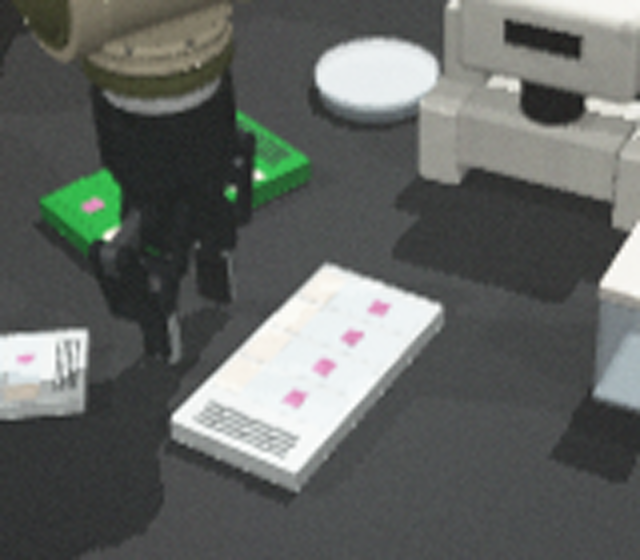

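The crop shows both fingertips, at (165,355) and (220,295), just above the bench beside the carrier's near edge and clear of the other plates. Now the sideways push.

```bash
python3 -m jog '[[0,0,0,0.012,0,0,60],[0,0,0,0.008,0,0,60],[0,0,0,0.005,0,0,60],[0,0,0,0.005,0,0,60],[0,0,0,0.006,0,0,60],[0,0,0,0.006,0,0,60],[0,0,0,0.006,0,0,60],[0,0,0,0.006,0,0,60],[0,0,0,0.006,0,0,60],[0,0,0,0.006,0,0,60]]'; python3 -m jog '[[0,0,0,0.005,0,0,60],[0,0,0,0.004,0,0,60],[0,0,0,0.002,0,0,60],[0,0,0,0,0,0,60]]'; cat >> h.py <<'E'
def carrier(name="top"):
    """carrier on the top view: min-area rectangle of the white region at z=16 mm"""
    im=optics.get_image(name);p=im["pixels"].astype(int);m=(p.min(2)>110).astype(np.uint8)
    m[:,:262]=0;m[:190]=0;m[262:]=0;m[:,400:]=0
    m=cv2.morphologyEx(m,cv2.MORPH_CLOSE,np.ones((5,5)))
    c=max(cv2.findContours(m,0,1)[0],key=cv2.contourArea)
    q=np.array([onplane(im,u,v,.016)[:2] for u,v in c[:,0]+0.0],np.float32)
    r=cv2.minAreaRect(q);b=cv2.boxPoints(r)
    h=np.deg2rad(92.6);X=np.array([np.cos(h),np.sin(h)]);Y=np.array([-X[1],X[0]]);o=np.array([.6209,.1229])
    print("world",r);print("reader mm",[((k-o)@X*1000).round(1) for k in b],[((k-o)@Y*1000).round(1) for k in b])
    return im
E
python3 -c "
from h import *
im=carrier();save(im,'t2.png',(190,130,390,270),4)"
```

```text
time_s: 4.28
position: [0.5657, -0.1144, 0.0033]
tool_rot: [[0.999, 0.046, -0.0], [0.046, -0.999, 0.0], [-0.0, -0.0, -1.0]]
ft_force: [-1.5, 0.4, 0.6]
grip_width: 0.0513
gripper_force: 1.1
time_s: 4.78
position: [0.5767, -0.114, 0.0034]
tool_rot: [[0.999, 0.046, 0.001], [0.046, -0.999, -0.0], [0.001, 0.0, -1.0]]
ft_force: [-0.6, -0.2, 0.3]
grip_width: 0.0514
gripper_force: 0.1
world ((0.5808366537094116, -0.11602776497602463), (0.2175222486257553, 0.1781240850687027), 82.12107849121094)
reader mm [np.float64(-327.6), np.float64(-360.0), np.float64(-146.1), np.float64(-113.7)] [np.float64(158.2), np.float64(-16.9), np.float64(-56.5), np.float64(118.7)]
```

View pics/t2.png

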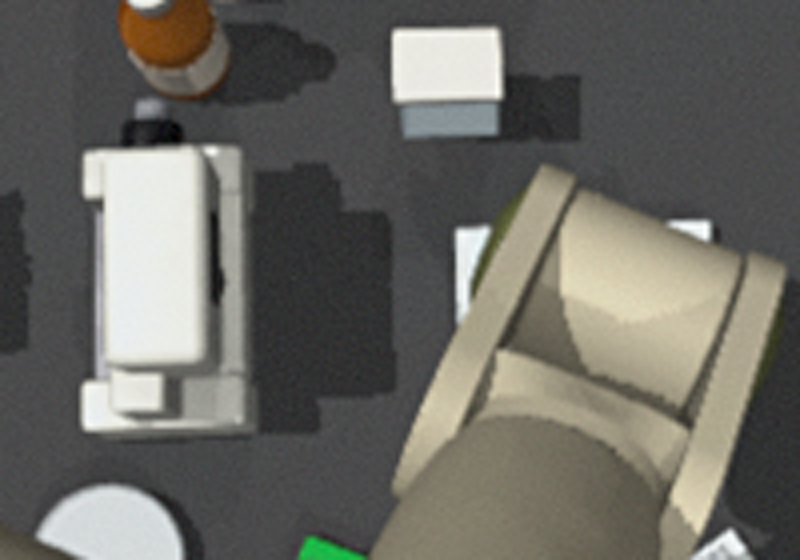

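The view is mostly covered by the arm. The carrier's far edge shows at crop (455,228) to (712,220), so it has gone sideways and turned slightly. I back off, rise, go to the trailing end and turn.

```bash
python3 -m jog '[[0,0,0,-0.015,0,0,60],[0,0,0,-0.015,0,0,60],[0,0,0,0,0,-0.04,60],[0,0,0,0,0,-0.04,60],[0,0,0,0,0,-0.04,60],[0,0,0,0.028,0.04,0,60],[0,0,0,0.028,0.04,0,60],[0,0,0,0.027,0.039,0,60]]'; python3 -m jog '[[0,0,-0.1745,0,0,0,60],[0,0,-0.1745,0,0,0,60],[0,0,-0.1745,0,0,0,60],[0,0,-0.1745,0,0,0,60],[0,0,-0.1745,0,0,0,60],[0,0,-0.1745,0,0,0,60],[0,0,-0.1745,0,0,0,60],[0,0,-0.1745,0,0,0,60],[0,0,-0.1745,0,0,0,60],[0,0,0,0,0,0,60]]'
python3 -c "
from h import *
im=carrier();save(im,'t3.png',(190,130,390,270),4)"
```

```text
time_s: 5.82
position: [0.6357, -0.2318, 0.1238]
tool_rot: [[0.999, 0.046, 0.001], [0.046, -0.999, -0.001], [0.001, 0.001, -1.0]]
ft_force: [0.9, 0.4, -0.7]
grip_width: 0.0511
gripper_force: 0.0
time_s: 7.08
position: [0.6348, -0.2305, 0.1235]
tool_rot: [[-0.044, 0.999, 0.001], [0.999, 0.044, -0.0], [-0.0, 0.001, -1.0]]
ft_force: [0.5, 0.6, 0.2]
grip_width: 0.0514
gripper_force: 0.0
world ((0.5722999572753906, -0.15184977650642395), (0.17634479701519012, 0.23838257789611816), 0.8528342843055725)
reader mm [np.float64(-150.4), np.float64(-388.7), np.float64(-394.1), np.float64(-155.8)] [np.float64(145.5), np.float64(152.8), np.float64(-23.5), np.float64(-30.8)]
```

View pics/t3.png

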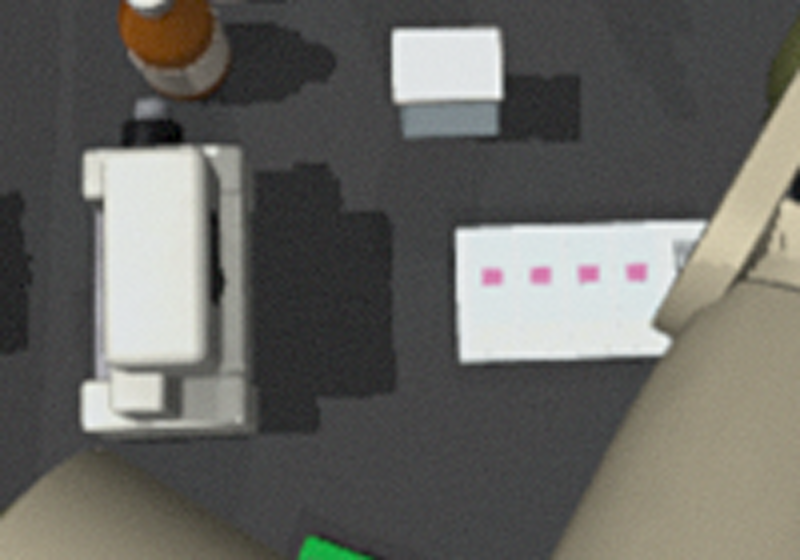

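The view shows the carrier's leading edge from crop (456,228) to (460,362), with long edges running to (705,220) and (668,355). I convert these to the reader's frame.

```bash
python3 - <<'E'
from h import *
import pickle
im=pickle.load(open("top.pkl","rb"))
f=lambda a,b,z:onplane(im,190+(a+.5)/4-.5,130+(b+.5)/4-.5,z)[:2]
h=np.deg2rad(92.6);X=np.array([np.cos(h),np.sin(h)]);Y=np.array([-X[1],X[0]]);o=np.array([.6209,.1229])
P=[f(*a,.016) for a in((456,228),(460,362),(705,220),(668,355))]
for p in P: print(p.round(4),((p-o)@X*1000).round(1),((p-o)@Y*1000).round(1))
for i,j in((2,0),(3,1)): d=P[j]-P[i];print(np.rad2deg(np.arctan2(d[1],d[0])))
E
```

```text
[ 0.6673 -0.0303] -155.1 -39.4
[ 0.583  -0.0341] -155.2 45.0
[ 0.6748 -0.1863] -311.4 -39.8
[ 0.589  -0.1623] -283.5 44.8
92.75772269309152
92.65152383387327
```

The carrier is square to the reader (about 92.7°) and 2.7 mm off the centre line, against ±12 mm of clearance. I lower behind the trailing end and push, about 0.233 m of travel to the stop.

```bash
python3 -m jog '[[0,0,0,0,0,0.04,60],[0,0,0,0,0,0.04,60],[0,0,0,0,0,0.025,60],[0,0,0,0,0,0.01,60],[0,0,0,0,0,0.005,60],[0,0,0,0,0,0,60],[0,0,0,0.004,0,0,60],[0,0,0,0.004,0,0,60],[0,0,0,0.005,0,0,60],[0,0,0,0.006,0,0,60]]'; python3 -m jog '[[0,0,0,0.007,0,0,60],[0,0,0,0.007,0,0,60],[0,0,0,0.007,0,0,60],[0,0,0,0.007,0,0,60],[0,0,0,0.007,0,0,60],[0,0,0,0.007,0,0,60],[0,0,0,0.007,0,0,60],[0,0,0,0.007,0,0,60],[0,0,0,0.007,0,0,60],[0,0,0,0.005,0,0,60]]'
python3 -m jog '[[0,0,0,0.005,0,0,60],[0,0,0,0.005,0,0,60],[0,0,0,0.004,0,0,60],[0,0,0,0.003,0,0,60],[0,0,0,0,0,0,60]]'
python3 -c "
from h import *
im=optics.get_image('top');save(im,'t4.png',(190,130,390,270),4)"
```

```text
time_s: 8.38
position: [0.6339, -0.211, 0.0034]
tool_rot: [[-0.046, 0.999, 0.0], [0.999, 0.046, -0.0], [-0.0, 0.0, -1.0]]
ft_force: [-1.1, 0.3, -0.5]
grip_width: 0.0513
gripper_force: 0.0
time_s: 9.62
position: [0.6307, -0.143, 0.0033]
tool_rot: [[-0.046, 0.999, -0.0], [0.999, 0.046, -0.0], [-0.0, -0.0, -1.0]]
ft_force: [-0.4, -2.1, -0.5]
grip_width: 0.0515
gripper_force: 1.1
time_s: 10.25
position: [0.6299, -0.126, 0.0033]
tool_rot: [[-0.046, 0.999, -0.0], [0.999, 0.046, 0.001], [0.001, -0.0, -1.0]]
ft_force: [-0.3, 0.7, -0.2]
grip_width: 0.0511
gripper_force: 0.0
```

View pics/t4.png

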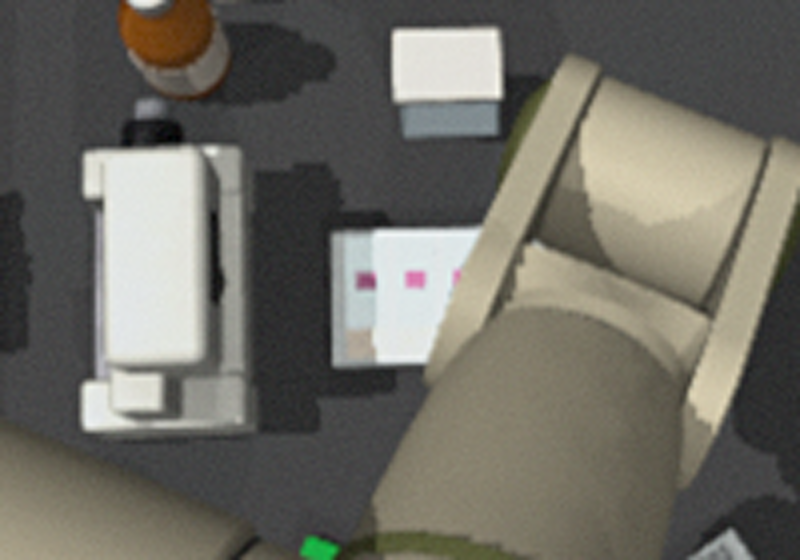

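The leading edge, crop (332,232) to (334,366), is square to and within the opening (cheeks' inner faces at about v 199 and 380). About 128 mm remain.

```bash
python3 -m jog '[[0,0,0,0.005,0,0,60],[0,0,0,0.006,0,0,60],[0,0,0,0.006,0,0,60],[0,0,0,0.006,0,0,60],[0,0,0,0.006,0,0,60],[0,0,0,0.006,0,0,60],[0,0,0,0.006,0,0,60],[0,0,0,0.006,0,0,60],[0,0,0,0.006,0,0,60],[0,0,0,0.006,0,0,60]]'; python3 -m jog '[[0,0,0,0.006,0,0,60],[0,0,0,0.006,0,0,60],[0,0,0,0.006,0,0,60],[0,0,0,0.006,0,0,60],[0,0,0,0.006,0,0,60],[0,0,0,0.006,0,0,60],[0,0,0,0.005,0,0,60],[0,0,0,0.005,0,0,60],[0,0,0,0.003,0,0,60],[0,0,0,0.002,0,0,60]]'
python3 -m jog '[[0,0,0,0.002,0,0,60],[0,0,0,0.002,0,0,60]]'
```

```text
time_s: 11.55
position: [0.6273, -0.0672, 0.0033]
tool_rot: [[-0.045, 0.999, 0.0], [0.999, 0.045, -0.0], [-0.0, 0.0, -1.0]]
ft_force: [0.3, -1.7, -1.6]
grip_width: 0.0507
gripper_force: 0.7
time_s: 12.8
position: [0.625, -0.0165, 0.0033]
tool_rot: [[-0.046, 0.999, 0.0], [0.999, 0.046, -0.0], [-0.0, 0.0, -1.0]]
ft_force: [0.0, -2.3, -1.1]
grip_width: 0.0513
gripper_force: 0.8
time_s: 13.05
position: [0.6248, -0.0126, 0.0033]
tool_rot: [[-0.045, 0.999, 0.0], [0.999, 0.045, -0.0], [-0.0, 0.0, -1.0]]
ft_force: [-0.4, -1.8, -1.4]
grip_width: 0.0513
gripper_force: 0.8
```

```bash
for i in 1 ; do python3 -m jog '[[0,0,0,0.002,0,0,60],[0,0,0,0.002,0,0,60],[0,0,0,0.002,0,0,60],[0,0,0,0.001,0,0,60]]'; python3 -m jog '[[0,0,0,0.001,0,0,60],[0,0,0,0.001,0,0,60]]';python3 -m jog '[[0,0,0,0.001,0,0,60],[0,0,0,0.001,0,0,60]]'; python3 -m jog '[[0,0,0,0.001,0,0,60],[0,0,0,0.001,0,0,60]]'; done | grep -E "pos|ft|gripper_f"
```

```text
position: [0.6245, -0.0055, 0.0033]
ft_force: [-0.0, -1.1, -0.6]
gripper_force: 0.8
position: [0.6244, -0.0036, 0.0033]
ft_force: [-0.6, -1.9, -1.3]
gripper_force: 0.8
position: [0.6243, -0.0016, 0.0033]
ft_force: [0.8, -1.5, -0.8]
gripper_force: 0.8
position: [0.6242, 0.0004, 0.0033]
ft_force: [-0.5, -1.3, -0.9]
gripper_force: 0.8
```

```bash
(python3 -m jog '[[0,0,0,0.001,0,0,60],[0,0,0,0,0,0,60]]'; python3 -m jog '[[0,0,0,0.001,0,0,60],[0,0,0,0,0,0,60]]';python3 -m jog '[[0,0,0,0.001,0,0,60],[0,0,0,0,0,0,60]]') | grep -E "pos|ft|gripper_f"
```

```text
position: [0.6242, 0.0015, 0.0033]
ft_force: [1.1, -0.6, -1.4]
gripper_force: 0.5
position: [0.6245, 0.0016, 0.0034]
ft_force: [0.6, -4.3, -1.8]
gripper_force: 2.6
position: [0.6247, 0.0018, 0.0036]
ft_force: [0.9, -8.6, -2.6]
gripper_force: 4.6
```

Contact came at y = 0.0015 m (predicted 0.002) and the force is rising. I press a little more to seat it square, then retreat, rise and look.

```bash
(python3 -m jog '[[0,0,0,0.001,0,0,60],[0,0,0,0.001,0,0,60],[0,0,0,0,0,0,60]]'; python3 -c "
from h import *
s=observe();print('wrist',s['wrist_torque'],s['tool_rot'])"; python3 -m jog '[[0,0,0,-0.004,0,0,60],[0,0,0,-0.008,0,0,60],[0,0,0,-0.02,0,0,60],[0,0,0,-0.02,0,0,60],[0,0,0,0,0,-0.03,60],[0,0,0,0,0,-0.04,60],[0,0,0,0,0,-0.05,60],[0,0,0,-0.05,0,-0.04,60],[0,0,0,-0.05,0,-0.02,60],[0,0,0,0,0,0,60]]'; python3 -m jog '[[0,0,0,-0.05,0,0,60],[0,0,0,-0.05,0,0,60],[0,0,0,-0.05,0,0,60],[0,0,0,-0.05,0,0,60],[0,0,0,0,0,0,60]]')
python3 -c "
from h import *
im=optics.get_image('top');save(im,'t5.png',(190,130,390,270),4)"
```

```text
time_s: 15.42
position: [0.6252, 0.002, 0.0039]
tool_rot: [[-0.046, 0.999, 0.003], [0.999, 0.046, -0.005], [-0.006, 0.003, -1.0]]
ft_force: [2.5, -17.1, -1.1]
grip_width: 0.0511
gripper_force: 8.6
wrist [-2.81913065 -0.35547419  0.43290006] [[-0.04613057  0.99893116  0.00291655]
 [ 0.99891978  0.04614599 -0.00546062]
 [-0.00558937  0.0026615  -0.99998084]]
time_s: 16.68
position: [0.631, -0.1499, 0.1839]
tool_rot: [[-0.041, 0.999, 0.003], [0.999, 0.041, -0.002], [-0.002, 0.003, -1.0]]
ft_force: [0.3, 0.8, -0.8]
grip_width: 0.0512
gripper_force: 0.0
time_s: 17.3
position: [0.6388, -0.3485, 0.1804]
tool_rot: [[-0.042, 0.999, -0.002], [0.999, 0.042, 0.001], [0.001, -0.002, -1.0]]
ft_force: [0.2, 1.1, -0.1]
grip_width: 0.0514
gripper_force: 0.0
```

View pics/t5.png

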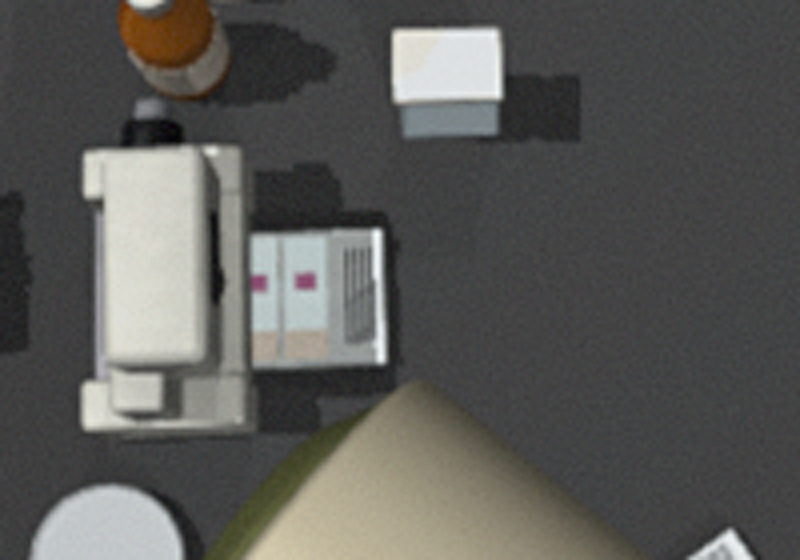

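The carrier stands home under the beam, with its trailing edge at crop (384,229) to (388,363) and the bystanders unmoved. I check the numbers.

```bash
python3 - <<'E'
from h import *
import pickle
im=optics.get_image("top");im0=pickle.load(open("top.pkl","rb"))
h=np.deg2rad(92.6);X=np.array([np.cos(h),np.sin(h)]);Y=np.array([-X[1],X[0]]);o=np.array([.6209,.1229])
g=cv2.GaussianBlur(im["pixels"],(3,3),0).min(2).astype(float)
P=[]
for v in range(191,218):
    r=g[v,275:300]; k=np.argmin(np.diff(r)); 
    a=np.argmax((r[:-1]>=105)&(r[1:]<105)&(np.arange(24)>=k-3)); t=a+(r[a]-105)/(r[a]-r[a+1])
    P.append(onplane(im,275+t,v,.016)[:2])
P=np.array(P);x=(P-o)@X*1000;y=(P-o)@Y*1000
c=np.polyfit(y,x,1);print("trailing edge x",np.median(x).round(1),"skew deg",np.rad2deg(c[0]).round(2),"resid",np.std(x-np.polyval(c,y)).round(2))
d=np.abs(im["pixels"].astype(int)-im0["pixels"]).max(2)
print("bystander change",[int(np.median(d[b:dd,a:c])) for a,b,c,dd in((288,137,316,165),(218,120,246,154),(150,175,188,220),(198,250,237,290),(448,170,466,218),(450,272,492,308))])
E
```

```text
trailing edge x -110.1 skew deg -1.23 resid 0.21
bystander change [19, 15, 23, 26, 83, 39]
```

Trailing edge is at -110.1 mm, against -110 ideal. The -1.2° skew is against a rough reader heading, so I measure both edges the same way.

```bash
python3 - <<'E'
from h import *
im=optics.get_image("top");g=cv2.GaussianBlur(im["pixels"],(3,3),0).min(2).astype(float)
def edge(rows,lo,hi,z,vert):
    P=[]
    for k in rows:
        r=g[k,lo:hi] if vert else g[lo:hi,k]
        d=np.abs(np.diff(r));i=np.argmax(d);w=slice(max(i-2,0),i+3)
        t=lo+(d[w]*(np.arange(len(d))[w]+.5)).sum()/d[w].sum()
        P.append(onplane(im,*((t,k) if vert else (k,t)),z)[:2])
    P=np.array(P);vx,vy,_,_=cv2.fitLine(P.astype(np.float32),cv2.DIST_HUBER,0,.001,.001).ravel()
    a=np.rad2deg(np.arctan2(vy,vx))%180
    return (a+90 if vert and a<45 else a-90 if vert else a).round(2),P.mean(0).round(4)
print("trail",edge(range(191,218),280,292,.016,True))
print("far",edge(range(256,282),182,193,.016,False))
print("near",edge(range(256,282),216,227,.016,False))
print("reader back near cheek+far",edge(list(range(170,178))+list(range(227,235)),205,215,.06,True))
print("reader far side",edge(range(216,246),162,171,.06,False))
E
```

```text
trail (np.float32(94.36), array([0.6227, 0.0136]))
far (np.float32(94.16), array([0.6642, 0.0569]))
near (np.float32(93.65), array([0.5793, 0.0541]))
reader back near cheek+far (np.float32(93.09), array([0.6179, 0.187 ]))
reader far side (np.float32(93.98), array([0.7041, 0.1441]))
```

Carrier is about 94.0° and the reader 93.1 to 94.0°, so they agree within noise. To be certain it is flush, I give one gentle central press with the fingers shut, which lets the carrier align itself on the stop.

```bash
(python3 -m jog '[[0,0,0,0.053,0,0,0],[0,0,0,0.053,0,0,0],[0,0,0,0.053,0,0,0],[0,0,0,0.053,0,0,0],[0,0,0,0.053,0,0,0],[0,0,0,0.05,0,0,0],[0,0,0,0,0,0,0]]'; python3 -m jog '[[0,0,0,0,0,0.05,0],[0,0,0,0,0,0.05,0],[0,0,0,0,0,0.04,0],[0,0,0,0,0,0.02,0],[0,0,0,0,0,0.01,0],[0,0,0,0,0,0.004,0],[0,0,0,0.01,0,0,0],[0,0,0,0.01,0,0,0],[0,0,0,0.005,0,0,0],[0,0,0,0,0,0,0]]') | grep -E "pos|ft|grip|rot"
```

```text
position: [0.6248, -0.0257, 0.183]
tool_rot: [[-0.052, 0.999, 0.0], [0.999, 0.052, 0.001], [0.001, 0.0, -1.0]]
ft_force: [-0.1, -0.2, -0.0]
grip_width: 0.0001
gripper_force: 0.0
position: [0.6245, -0.0049, 0.0087]
tool_rot: [[-0.046, 0.999, 0.0], [0.999, 0.046, -0.0], [-0.0, 0.0, -1.0]]
ft_force: [-0.8, -0.6, -0.5]
grip_width: 0.0002
gripper_force: 0.0
```

```bash
(python3 -m jog '[[0,0,0,0.002,0,0,0],[0,0,0,0.002,0,0,0],[0,0,0,0.001,0,0,0],[0,0,0,0.001,0,0,0],[0,0,0,0,0,0,0]]'; python3 -m jog '[[0,0,0,0.001,0,0,0],[0,0,0,0,0,0,0]]'; python3 -m jog '[[0,0,0,0.001,0,0,0],[0,0,0,0,0,0,0]]'; python3 -m jog '[[0,0,0,0.001,0,0,0],[0,0,0,0,0,0,0]]';  python3 -m jog '[[0,0,0,0.001,0,0,0],[0,0,0,0,0,0,0]]') | grep -E "pos|ft"
```

```text
position: [0.6242, 0.0006, 0.0084]
ft_force: [0.2, -0.3, -0.9]
position: [0.6242, 0.0016, 0.0084]
ft_force: [-0.6, -0.8, 0.0]
position: [0.6244, 0.0018, 0.0084]
ft_force: [1.8, -6.4, -1.6]
position: [0.6248, 0.002, 0.0086]
ft_force: [1.8, -8.4, -1.6]
position: [0.6249, 0.0021, 0.0087]
ft_force: [2.0, -13.2, -1.6]
```

It went stiff at once with no give, so the carrier was already flush. I retreat and hand in.

```bash
python3 -m jog '[[0,0,0,-0.005,0,0,0],[0,0,0,-0.01,0,0,0],[0,0,0,-0.02,0,0,0],[0,0,0,-0.02,0,0,0],[0,0,0,0,0,-0.03,0],[0,0,0,0,0,-0.04,0],[0,0,0,0,0,-0.05,0],[0,0,0,-0.03,0,-0.04,0],[0,0,0,-0.03,0,0,0],[0,0,0,0,0,0,0]]' && python3 -m jog '[[0,0,0,-0.05,0,0,0],[0,0,0,-0.05,0,0,0],[0,0,0,0,0,0,0],[0,0,0,0,0,0,0]]' && python3 -c "
from h import *
im=optics.get_image('scene');save(im,'s9.png')"
```

```text
time_s: 22.45
position: [0.629, -0.1132, 0.1685]
tool_rot: [[-0.042, 0.999, 0.0], [0.999, 0.042, -0.0], [-0.0, 0.0, -1.0]]
ft_force: [-1.1, -0.1, -0.3]
grip_width: 0.0001
gripper_force: 0.0
time_s: 22.95
position: [0.6336, -0.2096, 0.1679]
tool_rot: [[-0.046, 0.999, -0.001], [0.999, 0.046, 0.001], [0.001, -0.001, -1.0]]
ft_force: [-0.4, -0.1, 0.2]
grip_width: -0.0004
gripper_force: 0.0
```

View pics/s9.png

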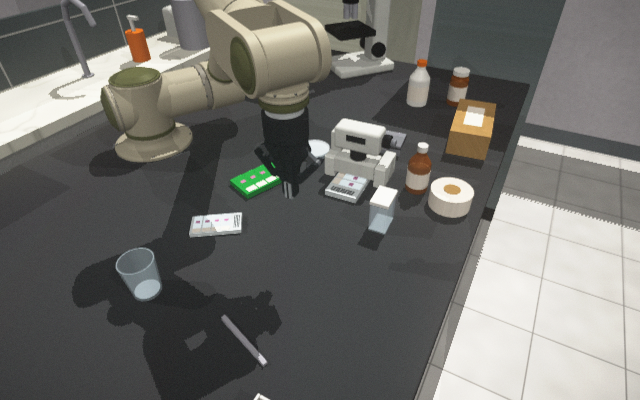

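The carrier sits in the reader at (348,187). The jar (382,210), bottle (419,170), beaker (140,275) and forceps (244,340) stand where they were, and the robot is clear.

```bash
python3 -c "
from rig import job
print(job.close_job())"
```

```text
the job is handed in; nothing more can be done
None
```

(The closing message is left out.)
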